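# Hang the rinsed tumbler on the revolving tumbler stand

## Task

Turn the revolving tumbler stand until its empty hook faces the robot's side of the counter, then hang the rinsed square tumbler on that hook by the loop on its back and press it gently down until it clicks fully home under the hook's spring leaf. The hook is only bent wire, so feel for the click and never press or shove the stand hard; leave the other things on the counter where they are and let go.

Things in the scene. Friction and masses are not known exactly. Their poses are not given: they have to be found in the camera images.
- stand: Chromed revolving tumbler stand, fixed to the counter. Origin on the counter at the centre of its round base (170 mm across, 20 mm high), axes along the world's. An 18 mm column carries a turning hub with four wire hooks 90 degrees apart. Three carry tumblers like the loose one, clipped on for good, 94 to 179 mm above the counter, reaching 153 mm from the axis; one hook is empty.
- stand_hub (a point): Point on the column axis at the height of the hook arms, 150 mm above the counter; the hub here is 36 mm across. Each arm is two level 5 mm wires side by side, 21 mm over both, from the hub to 95 mm from the axis. Between neighbouring arms all is free from the hub out to the loops of the hung tumblers (87 mm from the axis) and their walls (99 mm).
- stand_knob (a point): Middle of the top of the knob above the hub, 195 mm above the counter; the knob is 32 mm across and 12 mm high and turns with the hooks. It is the highest point of the stand.
- carousel (a joint): Turn of the hub and its hooks, rad, anticlockwise from above, free either way. At 0 (and 6.283) the empty hook points to -x, to the robot's side; at a it points along (-cos a, -sin a). Stiff bearing: it takes 0.09 N m (1.5 N on an arm 60 mm from the axis) to start and stays where it is left. Laden it is heavy (0.75 kg): a quick hit passes 17 N. Push an arm or a tumbler slowly, or turn the knob.
- hook_seat (a point): Seat of the empty hook, 95 mm from the axis, 152.5 mm above the counter: mid-tongue, level with the top of the arm wires, on which a hung loop's bar rests. x points in to the column, y sideways, z up. The arm is springy: the hook sinks straight down about 1 mm per N. Its wires go on 36 mm below as a back rest for the tumbler, held by a lower arm wire. More than 17 N bends it.
- hook_tip (a point): Top of the empty hook's upturned tongue, 36 mm above the seat. The tongue is a flat loop of 5 mm wire, 21 mm wide over the wires, narrowing to 13 mm at its rounded top. It enters the tumbler's loop from below.
- hook_leaf (a point): Lower end of the hook's sprung leaf. It slopes out from the tongue on the column side, to 5 mm beyond the wires, and ends 4 mm above the seat. A loop's bar must be slowly pressed down past it: force builds to 5 to 10 N, then drops by 3 N or more as the leaf snaps out over the bar and the hook springs back up under it. A tumbler just set down stays 5 to 10 mm too high on the leaf.
- tumbler: The loose square tumbler: 54 x 54 mm outside, 85 mm high, open on top, walls 4 mm, about 0.13 kg, standing on the counter. Origin at the centre of its underside, z up; its +x side carries the loop. Hung, its x points to the column and it is upright.
- tumbler_loop (a point): Middle of the loop's upright bore (8 mm along x, from wall to bar; 26 mm along y), level with the underside of its bar: 31 mm from the tumbler's axis along x, 58 mm above its underside. The bar is round, 4 mm thick, 34 mm long, along y. Axes as the tumbler's. Hung fully home, this point lies at hook_seat, but for the play in the bore (1.5 mm in x, 2.5 mm in y).
- dispenser: Bystander: white soap bottle, 66 mm across, 150 mm high, origin at the centre of its underside.
- jar: Bystander: low glass jar, 72 mm across, 65 mm high, origin at the centre of its underside.
- soap_dish: Bystander: ceramic dish 85 x 120 x 22 mm with a bar of soap in it (29 mm high in all), origin at the centre of its underside.
Mind the look-alikes: they are no part of the job. What is shaped like the tumbler but green or pink is not meant.

How it is judged:
On the way, in this order (a step that is already met when the one before it is completed fails the run):
1. the empty hook has been turned to the robot's side of the stand (within about 32 degrees) (x of hook_seat in the frame of stand below -0.08 m), for 0.3 s.
2. the tumbler's loop is pressed fully home on the empty hook (z of tumbler_loop in the frame of hook_seat between -0.003 and 0.003 m and x of tumbler_loop in the frame of hook_seat between -0.005 and 0.005 m and y of tumbler_loop in the frame of hook_seat between -0.006 and 0.006 m), for 0.2 s.
At the end, for the whole second after the job is handed in: The tumbler hangs at rest on the hook that was empty, let go: the bottom of its loop within 3 mm of the hook's seat in height, 5 mm along the hook and 6 mm sideways, the tumbler upright within 0.2 rad, the carousel still and that hook on the robot's side (within about 32 degrees) (all of step 2 and x of hook_seat in the frame of stand below -0.08 m and angle between tumbler's own z axis and vertical below 0.2 rad and linear speed of tumbler below 0.02 m/s and velocity of joint carousel between -0.05 and 0.05 rad/s); the robot touches nothing.
It fails at once if the stand (its hooks, carousel, base) is pressed or pushed with more than 17 N (contact force between stand and anything else above 17 N).
It fails at once if a bystander is moved by more than 20 mm (distance of any of dispenser, jar, soap_dish from where it was at the start of the episode above 0.02 m).
It also fails if it takes over 72 s, if anything falls off the work surface, if the arm or the gripper's body presses on something with over 40 N, if the wrist force passes 120 N, or if a joint passes its speed limit or range.

## Robot

A 7-joint arm with a two-finger parallel gripper is mounted at the origin on the work surface. World frame = base frame: x ahead of the robot, y to its left, z up, the work surface at z = 0. Lengths are in m, angles in rad, forces in N, time in s.
With the tool pointing down it reaches from about 0.4 to 0.875 m from the base axis. Payload 19.3 kg.
Tool frame: the origin (TCP) lies between the finger pads; the fingertips stand env.tcp_to_tips ahead of it and the grasp point (between the pads) lies 3 mm ahead of it (env.tcp_to_tips is the distance from the TCP to the fingertips, in m); z points along the fingers, y is the line along which they close (so a half turn about z gives the same grasp; the last joint's range is limited). The gripper opens to 85 mm and grips with 20 to 120 N. Pads are 22 mm wide; open, the fingers measure 114 mm over their backs; the gripper's body (76 mm by 85 mm) begins 54 mm behind the grasp point. The pads swing forward as they close: fully open they stand 13 mm farther back than shut.
Start: joints at [1.121, 0.521, -0.036, 1.599, 0.021, 1.021, -0.113], TCP at [0.232, -0.58, 0.253] pointing down, gripper open.
Joint ranges: [-2.91, 2.91], [-0.3, 2.13], [-1.5, 1.42], [0.17, 2.43], [-1.26, 4.41], [0.16, 1.93], [-2.52, 2.52]. Speed limits (rad/s): [1.89, 1.89, 2.39, 2.39, 3.01, 3.01, 3.01].

## Interface

Orientations are given as a unit quaternion [w, x, y, z].
In Python, from plant import env gives the robot as it stands. Calls block until the motion is done:
- env.move_pose(position, orientation): joint-space move of the TCP to a pose.
- env.move_l(position, frame=None, vel=0.15, max_force=None): straight line of the TCP; frame=None keeps the orientation; vel is the mean speed in m/s. With max_force (N) it stops when the force on the tool has changed by that much, and returns True; else False.
- env.set_joints(angles): joint-space move.
- env.grip(opening): finger opening in m; the grip force is fixed at half the most; returns when the fingers have stopped.
- env.wait(seconds).
- env.solve_ik(position, orientation): joint angles nearest the present ones, or None.
- env.sense(): the state.
- env.capture(name): name is "scene" or "side" or "wrist"; returns the picture (384x512x3 uint8, red, green, blue); there is no depth.
- env.camera_info(name): a dict with "camera_matrix" (3x3 intrinsics, pixels), "origin" and "attitude" of the camera in the world; the wrist camera has in their place "tool_from_camera" (4x4, takes a point from camera to tool coordinates, whose origin is the TCP and whose axes are the flange's). Camera axes: x right, y down, z forward; pixel columns grow to the right and rows downward; lengths in m; the calibration is good to about 2 mm. A picture is of the moment at which its call begins: read the wrist's pose just before it. camera_info takes no time and is no camera call.
A pose or a line that the arm cannot do raises env.PlanningError and nothing moves.
- env.sign_off(): hands the job in; it is judged then, once.
The state is a dict: "time": time; "qpos": joint angles; "joint_vel": joint speeds; "effort": joint torques, N m; "position": TCP position; "eef_rot": TCP orientation; "wrist_force": force on the tool from outside, world axes, zero at the start; "torque": the same for the moment, N m; "finger_gap": finger opening in m; "gripper_force": force on a finger pad.
Only numpy, scipy, OpenCV 4.12 (cv2) and the standard library are available. Lean on these libraries where they do the work, as an engineer would, in place of code of your own. Each camera call takes 0.05 s, during which the arm holds its last target. There are 200 camera calls.

## Working session

There is one attempt and no reset: what is moved stays moved. The work goes in short steps, each a Python script; the robot and the scene stay as the last script left them, time stands still between calls to the robot, and variables do not carry over. Pictures are saved under pics/ and viewed, at most 10 in all, crops included, and the job is handed in when it is done.

```bash
ls; mkdir -p pics; python3 - <<'E'
from plant import env
import cv2,numpy as np
s=env.sense();print({k:np.round(v,3) for k,v in s.items()},env.tcp_to_tips)
a=[]
for n in("scene","side"):
    i=env.capture(n);cv2.imwrite(f"pics/{n}0.png",i[:,:,::-1]);c=env.camera_info(n);print(n,c)
print(env.camera_info("wrist"))
E
```

```text
pics
{'time': np.float64(0.0), 'qpos': array([ 1.121,  0.522, -0.036,  1.6  ,  0.021,  1.021, -0.113]), 'joint_vel': array([-0.   ,  0.001,  0.   , -0.001,  0.   , -0.   , -0.   ]), 'effort': array([-1.0000e-03, -9.2711e+01,  1.9800e+00, -3.6992e+01,  1.8000e-02,
        8.0000e-03,  0.0000e+00]), 'position': array([ 0.232, -0.58 ,  0.253]), 'eef_rot': array([-0.001,  0.982,  0.189, -0.   ]), 'wrist_force': array([0.24 , 0.268, 0.19 ]), 'torque': array([-0.024,  0.031,  0.039]), 'gripper_force': np.float64(0.0), 'finger_gap': np.float64(0.085)} 0.022
scene {'camera_matrix': array([[416.56573433,   0.        , 255.0317776 ],
       [  0.        , 416.56573433, 190.44407277],
       [  0.        ,   0.        ,   1.        ]]), 'origin': array([1.11142619, 0.6221656 , 1.13778486]), 'attitude': array([-0.12339052,  0.37429399,  0.87172998, -0.29114537])}
side {'camera_matrix': array([[461.32970034,   0.        , 259.62520469],
       [  0.        , 461.32970034, 187.54034683],
       [  0.        ,   0.        ,   1.        ]]), 'origin': array([0.39358982, 0.90996208, 0.98656993]), 'attitude': array([ 0.03845805, -0.10649977,  0.91584341, -0.3852397 ])}
{'camera_matrix': array([[312.7213499 ,   0.        , 259.56129937],
       [  0.        , 312.7213499 , 191.41197026],
       [  0.        ,   0.        ,   1.        ]]), 'tool_from_camera': array([[-1.87198874e-04, -9.58468400e-01, -2.85198689e-01,
         7.15413120e-02],
       [ 9.99998594e-01,  2.95872429e-04, -1.65071931e-03,
         3.68735644e-05],
       [ 1.66654473e-03, -2.85198597e-01,  9.58466996e-01,
        -1.21797146e-01],
       [ 0.00000000e+00,  0.00000000e+00,  0.00000000e+00,
         1.00000000e+00]])}
```

View pics/scene0.png

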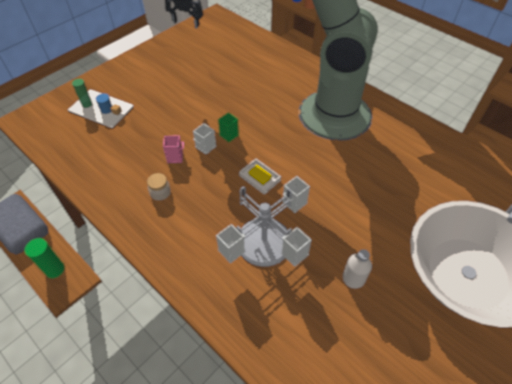

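View pics/side0.png

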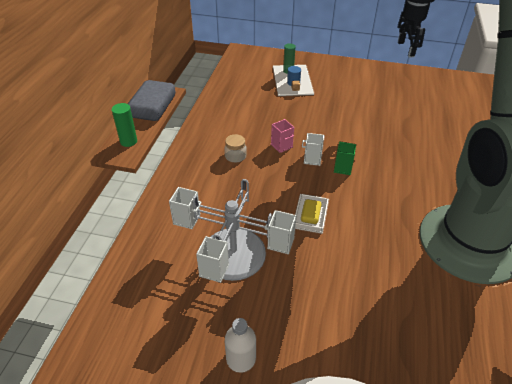

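The scene view shows the stand with its knob at (265,209) and its empty hook near (243,192). Candidates for the tumbler are clear/white (205,138), pink (173,149) and green (228,127), plus the three clipped on at (230,243), (296,245) and (296,192). I choose the clear one at (205,138), which is (314,149) in side, and check it in a close crop.

```bash
cat > h.py <<'E'
from plant import env
import cv2,numpy as np
from scipy.spatial.transform import Rotation as R
def rot(q): return R.from_quat(np.r_[q[1:],q[0]])
def quat(r): q=r.as_quat(); return np.r_[q[3],q[:3]]
def cam(n,s=None):
    c=env.camera_info(n)
    if n=="wrist":
        T=np.asarray(c["tool_from_camera"]);r=rot(s["eef_rot"]).as_matrix()
        return c["camera_matrix"],r@T[:3,3]+s["position"],r@T[:3,:3]
    return c["camera_matrix"],np.array(c["origin"]),rot(c["attitude"]).as_matrix()
def ray(C,uv):
    K,o,A=C; d=A@np.linalg.inv(K)@np.r_[uv,1.]; return o,d/np.linalg.norm(d)
def onz(C,uv,z):
    o,d=ray(C,uv); return o+d*(z-o[2])/d[2]
def tri(C1,u1,C2,u2):
    (a,d),(b,e)=ray(C1,u1),ray(C2,u2)
    t=np.linalg.lstsq(np.c_[d,-e],b-a,rcond=None)[0]; p,q=a+d*t[0],b+e*t[1]
    return (p+q)/2,np.linalg.norm(p-q)
def proj(C,p):
    K,o,A=C; x=K@(A.T@(np.asarray(p)-o)); return x[:2]/x[2]
def down(yaw): # tool z down, tool y (closing line) at yaw+90deg
    return quat(R.from_euler('z',yaw)*R.from_euler('x',np.pi))
E
python3 - <<'E'
from h import *
S,D=cam("scene"),cam("side")
for n,u,v in[("knob",(265,208),(232,204)),("tip",(241,189),(245,182)),("tumbler top",(205,131),(315,137)),("jar",(157,180),(235,141)),("disp",(359,256),(240,325)),("soap",(262,175),(312,211)),("pink",(173,143),(283,127)),("green",(229,121),(345,147))]:
    p,e=tri(S,u,D,v);print(n,p.round(3),round(e,4))
s=cv2.imread("pics/scene0.png")[110:165,180:240];d=cv2.imread("pics/side0.png")[125:180,290:350]
h=cv2.imread("pics/scene0.png")[175:230,225:285];g=cv2.imread("pics/side0.png")[170:225,205:265]
f=lambda i:cv2.resize(i,None,fx=5,fy=5,interpolation=cv2.INTER_CUBIC)
cv2.imwrite("pics/crop1.png",np.vstack([np.hstack([f(s),f(d)]),np.hstack([f(h),f(g)])]))
E
```

```text
knob [0.62  0.188 0.187] 0.006
tip [0.612 0.087 0.171] 0.0004
tumbler top [ 0.473 -0.235  0.092] 0.0101
jar [ 0.719 -0.201  0.06 ] 0.0004
disp [0.53  0.454 0.126] 0.0022
soap [0.439 0.01  0.021] 0.0074
pink [ 0.582 -0.282  0.078] 0.0071
green [ 0.377 -0.212  0.088] 0.0102
```

View pics/crop1.png

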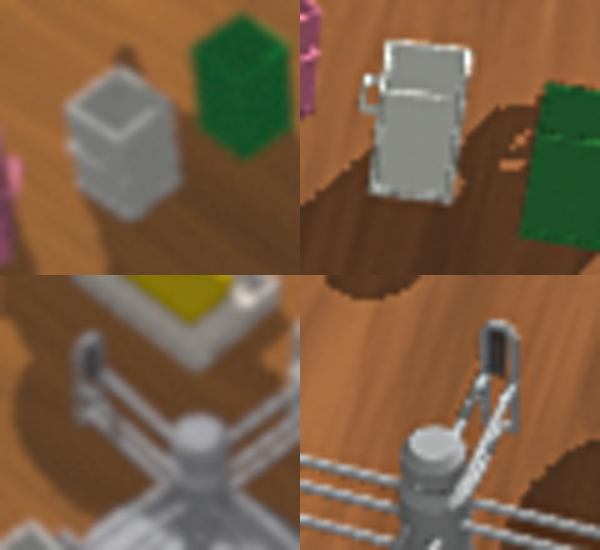

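The crop shows the clear tumbler, uncoloured like the hung ones, with its loop on the left in side at about (304,143), so towards +x (yaw near 0). The empty hook points towards -y, so a≈1.5. Next I take close wrist views of both.

```bash
python3 - <<'E'
from h import *
import json
q=down(0)
for p in [(.47,-.235,.32),(.47,-.235,.06),(.62,.18,.36),(.66,.13,.16),(.52,.17,.16),(.5,.19,.2)]:
    j=env.solve_ik(np.array(p),q); print(p,None if j is None else np.round(j,2))
out={}
for n,p in(("t",(.47,-.235,.32)),("k",(.62,.17,.36))):
    env.move_pose(np.array(p),q); env.wait(.2); s=env.sense(); i=env.capture("wrist")
    cv2.imwrite(f"pics/w{n}.png",i[:,:,::-1]); out[n]=[list(map(float,s["position"])),list(map(float,s["eef_rot"]))]
    print(s["time"],s["position"].round(3))
json.dump(out,open("poses.json","w"))
cv2.imwrite("pics/w2.png",cv2.resize(np.hstack([cv2.imread("pics/wt.png")[:,56:456],cv2.imread("pics/wk.png")[:,56:456]]),None,fx=1,fy=1))
E
```

```text
(0.47, -0.235, 0.32) [ 0.43  0.29 -0.1   1.77  0.03  1.07 -1.25]
(0.47, -0.235, 0.06) [ 0.37  0.66 -0.02  1.99  0.03  0.49 -1.25]
(0.62, 0.18, 0.36) [ 0.04  0.54 -0.66  1.38  0.33  1.34 -2.2 ]
(0.66, 0.13, 0.16) [-0.13  0.71 -0.25  1.53  0.2   0.93 -2.01]
(0.52, 0.17, 0.16) [-0.13  0.55 -0.4   1.88  0.29  0.78 -2.26]
(0.5, 0.19, 0.2) [-0.08  0.49 -0.53  1.87  0.32  0.87 -2.34]
1.8667 [ 0.47  -0.236  0.32 ]
3.7083 [0.62  0.169 0.36 ]
```

View pics/w2.png

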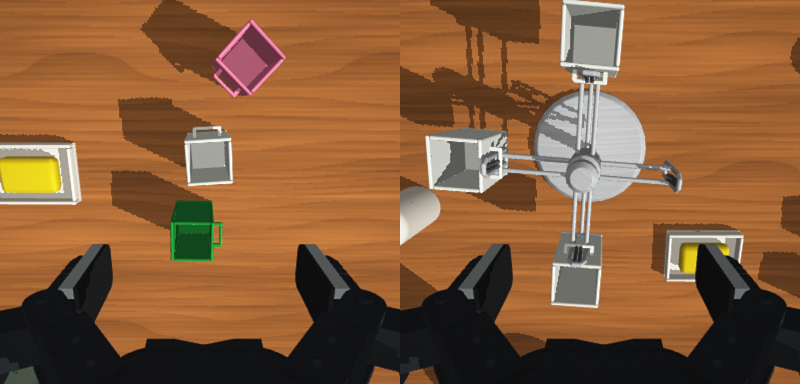

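The wrist views: on the left the clear tumbler has its rim at about (185..232,139..185) and its loop above at (207,131), towards +x. On the right the knob is at (584,172), the empty hook is to the right (-y) at (672,177), and the arms lie left, up and down.

```bash
python3 - <<'E'
from h import *
import json
o=json.load(open("poses.json"))
C={k:cam("wrist",dict(position=np.array(v[0]),eef_rot=np.array(v[1]))) for k,v in o.items()}
# tumbler: bright low-saturation blob -> min area rect of the outer rim + loop
i=cv2.imread("pics/wt.png");h=cv2.cvtColor(i,cv2.COLOR_BGR2HSV)
m=((h[...,1]<60)&(h[...,2]>110)).astype(np.uint8);m[:100]=0;m[200:]=0;m[:,:225]=0;m[:,310:]=0
ys,xs=np.nonzero(m);print("bbox",xs.min(),xs.max(),ys.min(),ys.max())
b=np.nonzero(m.sum(1)>38)[0];print("body rows",b[0],b[-1])
for r in range(ys.min(),ys.max()+1,4):
    x=np.nonzero(m[r])[0];print(r,x.min(),x.max(),len(x),end="; ")
print()
for n,u in[("TL",(241,139)),("TR",(287,139)),("BL",(241,185)),("BR",(288,184))]: print(n,onz(C["t"],u,.085).round(4))
print("loop",onz(C["t"],(263,129),.060).round(4))
# stand
print("knob",onz(C["k"],(240,174),.195).round(4))
for n,u in[("top",(246,100)),("bot",(234,220)),("right",(308,171)),("left",(170,163))]:print(n,onz(C["k"],u,.1525).round(4))
k=cv2.imread("pics/wk.png")[60:280,140:360];cv2.imwrite("pics/kc.png",cv2.resize(np.hstack([k,cv2.resize(i[100:210,210:320],(220,220))]),None,fx=1.8,fy=1.8,interpolation=cv2.INTER_CUBIC))
E
```

```text
bbox 240 288 126 185
body rows 133 183
126 266 276 11; 130 249 277 7; 134 243 283 41; 138 242 286 45; 142 240 286 43; 146 240 286 44; 150 241 287 44; 154 241 287 44; 158 241 287 42; 162 242 287 41; 166 242 287 42; 170 242 287 42; 174 243 287 43; 178 243 288 46; 182 244 288 45; 
TL [ 0.497  -0.2145  0.085 ]
TR [ 0.4969 -0.2667  0.085 ]
BL [ 0.4429 -0.2136  0.085 ]
BR [ 0.4441 -0.2691  0.085 ]
loop [ 0.5058 -0.2397  0.06  ]
knob [0.6234 0.1874 0.195 ]
top [0.69   0.1827 0.1525]
bot [0.5599 0.198  0.1525]
right [0.6165 0.1169 0.1525]
left [0.6254 0.2649 0.1525]
```

View pics/kc.png

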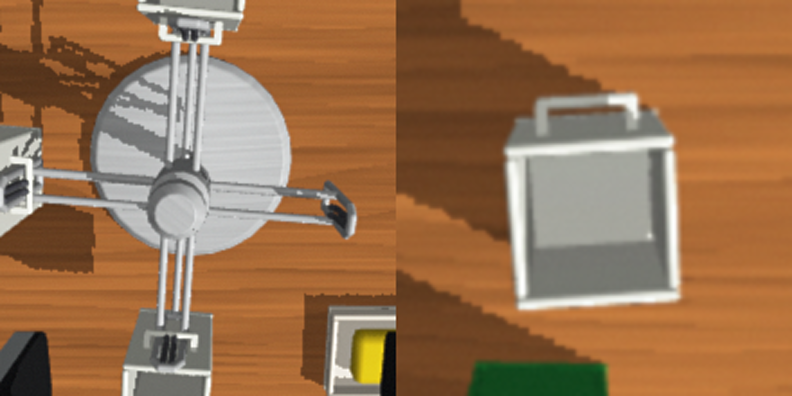

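Zoomed, the tumbler's yaw is about +0.065 rad, with rim corners near (241,142), (287,139), (288,182.5) and (244,185). The knob top is at (239,179), and the arm pairs are centred on (245,93), (238,221), (301,173) and (173,165).

```bash
python3 - <<'E'
from h import *
import json
o=json.load(open("poses.json"))
C={k:cam("wrist",dict(position=np.array(v[0]),eef_rot=np.array(v[1]))) for k,v in o.items()}
c=[onz(C["t"],u,.085) for u in[(241.1,141.7),(287.2,139),(288.3,182.5),(244.2,184.7)]]
print(np.mean(c,0),[np.linalg.norm(c[i]-c[i-1]).round(4) for i in range(4)],[np.arctan2(*(a-b)[1::-1]).round(3) for a,b in((c[0],c[3]),(c[1],c[2]),(c[1],c[0]),(c[2],c[3]))])
k=onz(C["k"],(238.9,179.4),.195);print("knob",k)
t,b,r,l=[onz(C["k"],u,.1525) for u in((245,93.3),(237.8,221),(301,172.8),(173.3,165))]
print(t,b,r,l,np.arctan2(*(t-b)[1::-1]),np.arctan2(*(l-r)[1::-1])-np.pi/2)
A=np.array([[*(t-b)[:2]],[*(l-r)[:2]]]);N=np.c_[-A[:,1],A[:,0]];print("axis",np.linalg.solve(N,[N[0]@b[:2],N[1]@r[:2]]))
E
```

```text
[ 0.47000506 -0.24206629  0.085     ] [np.float64(0.0507), np.float64(0.0524), np.float64(0.0511), np.float64(0.0521)] [np.float64(0.054), np.float64(0.049), np.float64(-1.514), np.float64(-1.52)]
knob [0.6181477  0.18858874 0.195     ]
[0.69651413 0.18359526 0.1525    ] [0.55870741 0.19376925 0.1525    ] [0.61451493 0.12433285 0.1525    ] [0.62325843 0.26156572 0.1525    ] -0.07369428957589352 -0.06362685896751774
axis [0.61865694 0.1893433 ]
```

```bash
python3 - <<'E'
from h import *
ax=np.array([.6185,.189]);q=down(0);r=.055;zt=.160
def pt(a,gap,z):
    f=np.pi+a;u=np.array([np.cos(f),np.sin(f)]);n=np.array([-u[1],u[0]])
    d=.0105+11e-3*abs(n[0])+14.5e-3*abs(n[1])+gap
    return np.r_[ax+r*u+d*n,z]
env.grip(0.0)
env.move_pose(pt(1.5,.014,.27),q)
print("down",env.move_l(pt(1.5,.014,zt),vel=.12,max_force=8))
f0=env.sense()["wrist_force"];F=[]
for a in np.linspace(1.5,0.0,9):
    st=env.move_l(pt(a,0,zt),vel=.03,max_force=10)
    F.append(round(float(np.linalg.norm((env.sense()["wrist_force"]-f0)[:2])),1))
    if st:print("stop",a);break
print(F,env.sense()["time"])
if not st:
    env.move_l(pt(0,.015,zt),vel=.08);env.move_l(pt(0,.015,.27),vel=.2)
    env.move_pose(np.array([.60,.17,.37]),q);env.wait(.15)
    s=env.sense();i=env.capture("wrist");cv2.imwrite("pics/wk2.png",i[:,:,::-1])
    import json;json.dump([list(map(float,s["position"])),list(map(float,s["eef_rot"]))],open("p2.json","w"))
    print(s["time"],s["finger_gap"])
    cv2.imwrite("pics/k2c.png",cv2.resize(i[60:320,100:400,::-1],None,fx=2,fy=2,interpolation=cv2.INTER_CUBIC))
E
```

```text
down False
[1.0, 0.6, 0.1, 0.9, 0.5, 0.2, 0.8, 1.2, 0.6] 10.8833
12.5833 -3.255428308174698e-05
```

View pics/k2c.png

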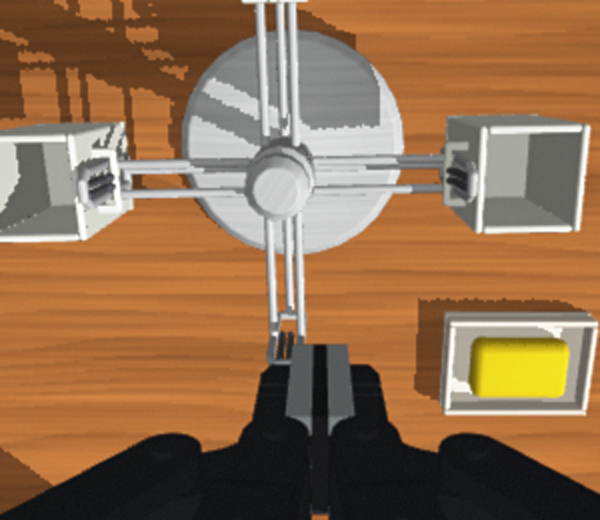

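```bash
python3 - <<'E'
from h import *
import json
v=json.load(open("p2.json"));C=cam("wrist",dict(position=np.array(v[0]),eef_rot=np.array(v[1])))
t,b,r,l=[onz(C,u,.1525) for u in((239,90),(243,195),(300,147),(180,148.75))]
a1,a2=np.arctan2(*(t-b)[1::-1]),np.arctan2(*(l-r)[1::-1])-np.pi/2
A=np.array([(t-b)[:2],(l-r)[:2]]);N=np.c_[-A[:,1],A[:,0]];ax=np.linalg.solve(N,[N[0]@b[:2],N[1]@r[:2]])
print("a",a1,a2,"axis",ax,"knob",onz(C,(239.5,155.5),.195))
ax=(ax+[.6185,.189])/2;a=(a1+a2)/2
tc=np.array([.470,-.242]);ty=.055;g=tc+.008*np.array([np.cos(ty),np.sin(ty)])
env.grip(.085)
env.move_pose(np.r_[g,.2],down(ty));env.move_l(np.r_[g,.06],vel=.15,max_force=10)
env.grip(0.03);s=env.sense();print("gap",s["finger_gap"],s["gripper_force"],s["position"],s["time"])
env.move_l(np.r_[g,.27],vel=.2)
u=-np.array([np.cos(a),np.sin(a)])
tgt=ax+(.095+.031-.008+.006)*u
print("ik",np.round(env.solve_ik(np.r_[tgt,.21],down(a)),2))
env.move_pose(np.r_[tgt,.28],down(a));env.move_l(np.r_[tgt,.206],vel=.1,max_force=6);env.wait(.2)
s=env.sense();i=env.capture("wrist");cv2.imwrite("pics/wh.png",i[:,:,::-1]);k=env.capture("side");cv2.imwrite("pics/sh.png",k[:,:,::-1])
json.dump([list(map(float,s["position"])),list(map(float,s["eef_rot"])),a,list(ax)],open("p3.json","w"))
print(s["time"],s["position"],s["finger_gap"],s["wrist_force"])
x=cv2.resize(k[140:290,160:320,::-1],(400,375),interpolation=cv2.INTER_CUBIC);w=i[0:375,56:456,::-1]
cv2.imwrite("pics/h1.png",np.hstack([w,x]))
E
```

```text
a 0.020868766421876427 0.014415276538719102 axis [0.61901403 0.18938926] knob [0.61831596 0.18862807 0.195     ]
gap 0.05317821043932749 61.77014708518982 [ 0.47827994 -0.24169919  0.06072212] 16.5917
ik [-0.23  0.44 -0.32  1.88  0.18  0.85 -2.2 ]
20.4667 [0.4950037  0.18708031 0.20650106] 0.05353938581948457 [ 1.08393091 -0.06361387 -0.47815999]
```

View pics/h1.png

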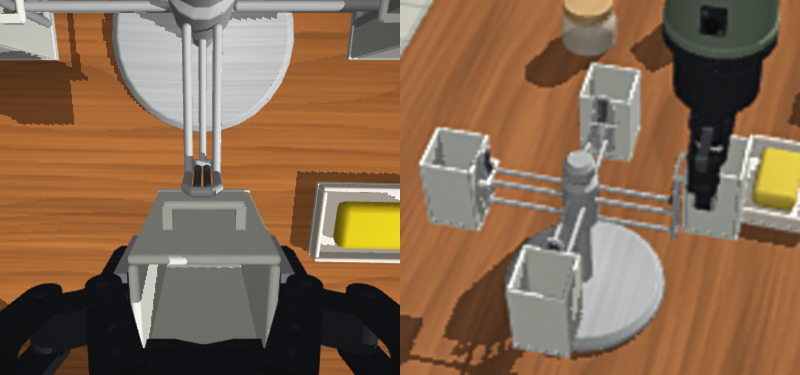

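The wrist view (left) shows the tumbler held with its loop bar at (205,208) and the tongue top near (202,185). The side view agrees, with the tumbler just clear of the hook. I compute what I expect and zoom in.

```bash
python3 - <<'E'
from h import *
import json
p,q,a,ax=json.load(open("p3.json"));p=np.array(p);ax=np.array(ax);C=cam("wrist",dict(position=p,eef_rot=np.array(q)))
u=-np.array([np.cos(a),np.sin(a)]);n=np.array([-u[1],u[0]])
def P(r,y,z):return (proj(C,np.r_[ax+r*u+y*n,z])-[200,130]).round(1)*5
print("exp tip",P(.095,0,.1885),"seat",P(.095,0,.1525),P(.095,-.0105,.15),P(.095,.0105,.15))
rt=.095+.006 # loop bore centre
zb=p[2]-.0607
for z in(zb+.058,zb+.062):print("bar mid z",z,P(rt-.006,0,z),P(rt-.006,-.017,z),P(rt-.006,.017,z))
print("wall",P(rt+.004,-.027,zb),P(rt+.004,.027,zb),"rim",P(rt+.004,-.027,zb+.085),P(rt+.004,.027,zb+.085))
i=cv2.imread("pics/wh.png")[130:250,200:340];cv2.imwrite("pics/h2.png",cv2.resize(i,None,fx=5,fy=5,interpolation=cv2.INTER_CUBIC))
E
```

```text
exp tip [297. 319.] seat [298. 228.] [208. 223.] [387.5 223. ]
bar mid z 0.20380105562835052 [297. 372.] [ 95. 372.] [499. 372.]
bar mid z 0.20780105562835052 [297. 388.] [ 89. 388.] [505. 388.]
wall [ 76. 295.] [520. 295.] rim [-92.5 634.5] [685.5 635. ]
```

View pics/h2.png

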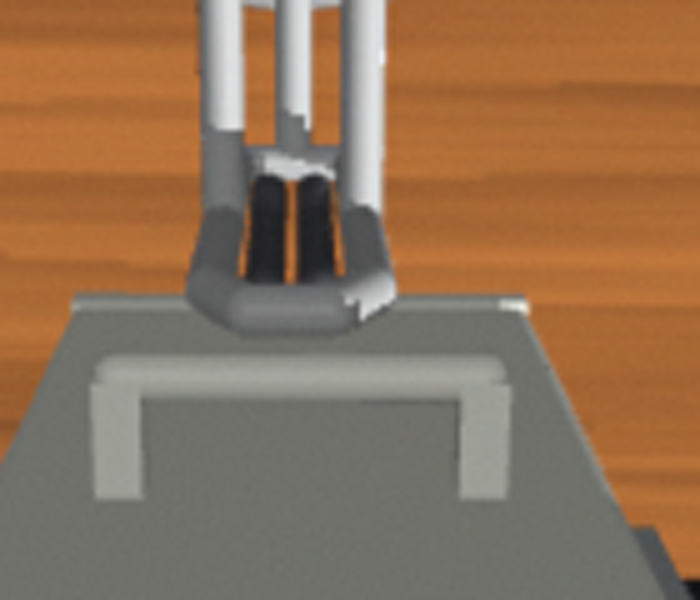

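Measured tip and bar agree with the prediction to within 0.6 mm. I shift 5.8 mm in and 0.6 mm in +y, then lower while feeling the force.

```bash
python3 - <<'E'
from h import *
import json
p,q,a,ax=json.load(open("p3.json"));p=np.array(p);u=-np.array([np.cos(a),np.sin(a)])
xy=p[:2]-.0058*u+[0,.0006]
env.move_l(np.r_[xy,p[2]],vel=.03);env.wait(.3)
f0=env.sense()["wrist_force"];home=p[2]-.0513;log=[]
def step(z,v,m):
    st=env.move_l(np.r_[xy,z],vel=v,max_force=m);s=env.sense();f=s["wrist_force"]-f0
    log.append((round((s["position"][2]-home)*1e3,1),*np.round(f,1)));return st,f
res="ok"
for d in(.035,.028,.021,.016,.012):
    st,f=step(home+d,.03,5)
    if st or f[2]>4 and d>.0125: res="early";break
mx=0
if res=="ok":
    d=.011
    while d>-.013:
        st,f=step(home+d,.008,4);mx=max(mx,f[2])
        if mx>4 and f[2]<mx-2.5: res="click";break
        if f[2]>12.5: res="limit";break
        d-=.001
print(res,mx,env.sense()["time"],env.sense()["finger_gap"]);print(*log,sep="\n")
E
```

```text
click 9.241329532073486 27.4 0.05322753796471778
(np.float64(35.0), np.float64(-1.4), np.float64(-0.4), np.float64(-0.0))
(np.float64(27.8), np.float64(-1.2), np.float64(0.2), np.float64(1.6))
(np.float64(20.8), np.float64(-0.3), np.float64(1.1), np.float64(0.7))
(np.float64(15.9), np.float64(-0.7), np.float64(-1.2), np.float64(-0.2))
(np.float64(11.9), np.float64(0.4), np.float64(0.2), np.float64(1.5))
(np.float64(11.0), np.float64(0.7), np.float64(0.7), np.float64(1.6))
(np.float64(10.0), np.float64(1.2), np.float64(0.0), np.float64(3.2))
(np.float64(9.0), np.float64(1.8), np.float64(0.1), np.float64(3.6))
(np.float64(8.0), np.float64(3.4), np.float64(0.6), np.float64(3.2))
(np.float64(7.0), np.float64(3.8), np.float64(-0.7), np.float64(3.7))
(np.float64(6.0), np.float64(4.6), np.float64(0.2), np.float64(4.4))
(np.float64(5.0), np.float64(4.4), np.float64(-0.7), np.float64(5.0))
(np.float64(4.0), np.float64(3.5), np.float64(0.2), np.float64(5.0))
(np.float64(3.1), np.float64(3.9), np.float64(-0.7), np.float64(5.8))
(np.float64(2.0), np.float64(4.5), np.float64(0.1), np.float64(6.4))
(np.float64(1.1), np.float64(3.6), np.float64(-0.3), np.float64(7.2))
(np.float64(0.1), np.float64(3.9), np.float64(0.0), np.float64(9.2))
(np.float64(-0.8), np.float64(4.4), np.float64(0.4), np.float64(8.4))
(np.float64(-1.8), np.float64(3.8), np.float64(-0.4), np.float64(8.6))
(np.float64(-3.3), np.float64(-0.3), np.float64(-0.6), np.float64(3.5))
```

Clear click: force went 8.6 → 3.5 N at -3.3 mm, with the side force released. Now unload, let go, back off and look.

```bash
python3 - <<'E'
from h import *
p=env.sense()["position"]
env.move_l(p+[0,0,.0033],vel=.01);env.wait(.2);print("unloaded",env.sense()["wrist_force"])
env.grip(.085);env.wait(.2);p=env.sense()["position"];print(env.sense()["wrist_force"])
env.move_l(p+[0,0,.05],vel=.08,max_force=8);env.move_l(p+[0,0,.13],vel=.15);env.wait(.3)
s=env.sense();i=env.capture("wrist");k=env.capture("side");print(s["time"],s["position"],s["wrist_force"])
cv2.imwrite("pics/end_w.png",i[:,:,::-1])
x=cv2.resize(k[150:290,170:320,::-1],(402,375),interpolation=cv2.INTER_CUBIC)
cv2.imwrite("pics/e1.png",np.hstack([i[0:375,56:446,::-1],x]))
C,D=cam("wrist",s),cam("side")
for z in(.179,.188,.1525):print(z,[ (proj(c,[.6188-.095,.1875,z])).round(1) for c in(C,D)])
zr=[(.6188-.099-.054*e,.1875+.027*f,.179) for e in(0,1) for f in(-1,1)]
print("rim exp wrist crop",[(proj(C,r)-[56,0]).round(0) for r in zr],"side crop",[((proj(D,r)-[170,150])*2.68+[390,0]).round(0) for r in zr])
E
```

```text
unloaded [ 0.49292267  0.77630765 -1.51332745]
[-0.79984779 -0.47574886 -0.66706656]
30.4333 [0.50012353 0.18755741 0.2846318 ] [ 0.11568143 -0.55600831  0.02035297]
0.179 [array([260.1, 165.6]), array([270.7, 214.3])]
0.188 [array([260.1, 168.2]), array([270.8, 211.8])]
0.1525 [array([260.1, 158.9]), array([270.4, 221.8])]
rim exp wrist crop [array([240., 171.]), array([168., 170.]), array([237., 238.]), array([169., 237.])] side crop [array([670., 151.]), array([658., 196.]), array([730., 162.]), array([719., 207.])]
```

View pics/e1.png

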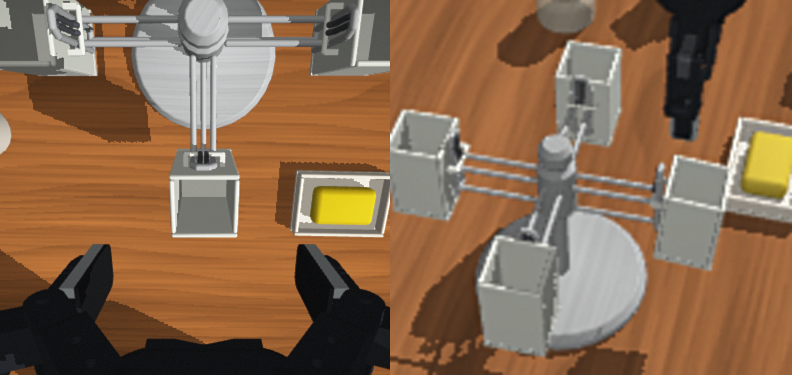

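The tumbler hangs upright on the hook. Its rim in the wrist view, at (168..240, 174..237), is where a fully home tumbler should be. In the side view it sits no higher than expected, the gripper is clear and the soap dish is undisturbed.

```bash
python3 -c "
from plant import env
print(env.sign_off())"
```

```text
the job is handed in; nothing more can be done
None
```

The empty hook now faces the robot's side and the clear square tumbler hangs on it. I felt it click home (force fell from 8.6 to 3.5 N), let go, and handed the job in at about 30 s; no verdict was returned.

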